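# Uncover the cake and hold the sieve ready above it

## Task

I am about to dust the little chocolate cake with icing sugar. Lift the glass dome off it and stand the dome upright on a bare bit of the counter, then take the sieve from the mixing bowl by its handle, carry it over the things on the counter and hold it level and centred over the cake, about two centimetres above the top. Finish still holding the sieve there, without letting go; never touch the cake or let the dome drop, and leave everything else standing where it is.

Things in the scene. Friction and masses are not known exactly. Their poses are not given: they have to be found in the camera images.
- stand: Dark wooden cake stand on the counter, left or right of the middle: round flat plate 184 mm across and 10 mm thick on a foot 110 mm across, 1.3 kg, loose. Origin: centre of its underside; the plate's top is 50 mm above it. z up.
- cake: Round chocolate cake, 100 mm across, 45 mm high, loose in the middle of the stand's plate, under the dome. Origin: centre of its underside; z up.
- cake_top (a point): Centre of the cake's flat top, 95 mm above the counter; z up.
- dome: Clear glass dome, 0.3 to 0.52 kg, open side down on the stand over the cake: 150 mm across at the rim, wall 4 mm, glass 100 mm high (95 mm inside), rounding in to a flat top 68 mm across. On top a wooden knob, a cylinder 28 mm across and 26 mm high on a neck 12 mm high and 18 mm across; 138 mm high in all. Origin: centre of its open rim plane; z up.
- dome_knob (a point): Middle of the knob, 125 mm above the dome's rim plane and 25 mm above the flat glass top, on the dome's axis: the place to grip from above.
- mixbowl: White ceramic mixing bowl on the counter on the other side from the cake: 140 mm across at the rim, 80 mm high, wall 4 mm, 0.55 kg. Origin: centre of its underside.
- sieve: Steel mesh sieve, 0.1 to 0.15 kg, lying level across the mixing bowl's rim, basket hanging inside (98 mm across, 40 mm deep, bottom 40 mm across). Origin: underside of the basket's bottom, on its axis; z up. Straight handle along -x (roughly towards the robot): 16 mm wide, 40 to 50 mm above the origin, ends 183 mm from the axis. Rest loop along +x to 86 mm.
- sieve_grip (a point): A place to grip the sieve's handle from above, across its 16 mm width: 110 mm from the basket's axis along -x of the sieve, mid-thickness (45 mm above the sieve's origin, about 85 mm above the counter at the start).
- canister_tall: Steel canister with a wooden lid, 98 mm across, 150 mm high, near the middle of the counter. Leave it. Origin: centre of underside.
- canister_short: White canister with a wooden lid, 82 mm across, 110 mm high, near the middle of the counter. Leave it. Origin: centre of underside.
- milk: Glass bottle, 70 mm across, 190 mm high, towards the far side. Leave it. Origin: centre of underside.
- tomatoes: Low terracotta plate, 144 mm across, with three tomatoes, 63 mm high in all, towards the far side. Leave it. Origin: centre of underside.
- mug: White mug, 80 mm across, handle reaching to about 75 mm from its axis, 90 mm high, far left. Leave it. Origin: centre of underside.
- butter: White butter dish, 170 x 100 mm, 74 mm high, far right. Leave it. Origin: centre of underside.
- spatula: Spatula lying on the counter, near left, about 270 mm long. Leave it. Origin near its middle, length along its x.
- red_bowl: Terracotta bowl, 130 mm across, 55 mm high, on the right. Leave it. Origin: centre of underside.
Mind the look-alikes: they are no part of the job. What is shaped like the mixbowl but purple is not meant.

How it is judged (in metres and radians):
On the way, in this order (a step that is already met when the one before it is completed fails the run):
1. the dome stands upright on the counter, off the stand, let go of (height (world z) of dome below 0.006 m and angle between dome's own z axis and vertical below 0.08 rad and contact force between dome and stand below 0.05 N and contact force between dome and the fingers below 0.05 N and linear speed of dome below 0.03 m/s and z of cake in the frame of stand above 0.045 m and angle between cake's own z axis and vertical below 0.1 rad), for 0.2 s.
2. the sieve is held by the robot, lifted clear above the mixing bowl (z of sieve in the frame of mixbowl above 0.085 m and contact force between the fingers and sieve above 1 N), for 0.1 s.
At the end, for the whole second after the job is handed in: The sieve is in the fingers, still and within 0.17 rad of level, its axis within 15 mm of the cake's centre and its underside 6 to 40 mm above the cake's top, touching nothing but the fingers; the cake is still on its stand, and the dome stands upright by itself on the counter, off the stand (all of step 1 and contact force between the fingers and sieve above 1 N and horizontal distance between sieve and cake_top below 0.015 m and z of sieve in the frame of cake_top between 0.006 and 0.04 m and angle between sieve's own z axis and vertical below 0.17 rad and linear speed of sieve below 0.02 m/s and contact force between sieve and cake below 0.05 N and contact force between sieve and stand below 0.05 N and contact force between sieve and dome below 0.05 N and contact force between sieve and mixbowl below 0.05 N and contact force between sieve and canister_tall below 0.05 N and contact force between sieve and canister_short below 0.05 N and contact force between sieve and milk below 0.05 N and contact force between sieve and tomatoes below 0.05 N and contact force between sieve and mug below 0.05 N and contact force between sieve and butter below 0.05 N and contact force between sieve and spatula below 0.05 N and contact force between sieve and red_bowl below 0.05 N); the arm keeps its last pose, push and grip.
It fails at once if the cake is touched by the sieve, the robot or the dome (contact force between cake and sieve above 0.3 N or contact force between cake and the arm above 0.3 N or contact force between cake and the fingers above 0.3 N or contact force between cake and dome above 0.5 N).
It fails at once if the dome is let go of above the counter (height (world z) of dome above 0.02 m and contact force between dome and the fingers below 0.02 N and horizontal distance between dome and stand above 0.1 m).
It fails at once if the dome is tipped more than 0.5 rad (angle between dome's own z axis and vertical above 0.5 rad).
It fails at once if the cake or its stand is shifted more than 25 mm (distance of any of cake, stand from where it was at the start of the episode above 0.025 m).
It fails at once if the mixing bowl or another thing on the counter is moved more than 30 mm or tipped (distance of any of mixbowl, canister_tall, canister_short, milk, tomatoes, mug, butter, spatula, red_bowl from where it was at the start of the episode above 0.03 m or angle between any of mixbowl, canister_tall, canister_short, milk, tomatoes, mug, butter, red_bowl's own z axis and vertical above 0.4 rad).
It also fails if it takes over 64 s, if anything falls off the work surface, if the arm or the gripper's body presses on something with over 40 N, if the wrist force passes 120 N, or if a joint passes its speed limit or range.

## Robot

A 6-joint arm with a two-finger parallel gripper is mounted at the origin on the work surface. World frame = base frame: x ahead of the robot, y to its left, z up, the work surface at z = 0. Lengths are in mm, angles in rad, forces in N, time in s.
With the tool pointing down it reaches from about 350 to 875 mm from the base axis. Payload 4.2 kg.
Tool frame: the origin (TCP) lies at the very end of the fingers, on their centre line; the grasp point (between the pads) lies 19 mm behind it; z points along the fingers, y is the line along which they close (so a half turn about z gives the same grasp; the last joint's range is limited). The gripper opens to 85 mm and grips with 20 to 120 N. Pads are 22 mm wide; open, the fingers measure 114 mm over their backs; the gripper's body (76 mm by 85 mm) begins 54 mm behind the grasp point. The pads swing forward as they close: fully open they stand 13 mm farther back than shut.
Start: joints at [-1.003, 0.385, 0.008, 0, -1.194, -0.259], TCP at [189.963, -595.41, 231.312] pointing down, gripper open.
Joint ranges: [-3.14, 3.14], [-1.21, 2.06], [-1.07, 1.41], [-3.16, 2.05], [-2.99, -0.16], [-3.1, 3.1]. Speed limits (rad/s): [2.79, 2.79, 3.14, 3.14, 3.14, 3.14].

## Interface

Orientations are given as a unit quaternion [x, y, z, w].
In Python, from bench import read_state, get_image, get_calibration, job_done gives the robot as it stands.
- The arm moves only by the shell command python3 -m creep 'ROWS'. ROWS is a JSON object of lists of equal length, an entry for each row: "translation": the shift along the world's x, y, z in cm, a list of three; "delta_rot": the turn, a rotation vector about the world's x, y, z in degrees, a list of three; "hand": the finger opening in cm, from 0 to 8.54. A call has 1 to 8 rows; each row is the pose to reach, as a shift and turn from the pose commanded when the call began; what a row does not reach only later rows make up. A row lasts 1/8 s, in which the tool goes at most 62.5 mm and 10.7 degrees, less where a joint would pass 70% of its speed; a pose out of reach is approached as far as the arm can. A call with a gripper value outside its range is refused whole. The fingers move at their own pace and stop on an object; the grip force is fixed at half the most. Time passes only in rows, so rows that repeat a pose let the fingers close. It gives the time, the measured TCP pose, the force, the opening and the grip force at its end, in the units of the state.
- read_state(): the state, without advancing time (a new reading comes with each control period).
- get_image(name): name is "scene" or "top" or "wrist"; returns (picture, depth): 384x512x3 uint8, red, green, blue; 384x512 float32, mm along the optical axis (not along the pixel's ray), 0 where there is no reading.
- get_calibration(name): a dict with "intrinsics" (3x3 intrinsics, pixels), "xyz" and "attitude" of the camera in the world. Camera axes: x right, y down, z forward; pixel columns grow to the right and rows downward; lengths in mm; the calibration is good to about 2 mm. A picture is of the moment at which its call begins: read the wrist's pose just before it. get_calibration takes no time and is no camera call; for the wrist camera it gives the pose at the moment of the call.
- job_done(): hands the job in; it is judged then, once.
The state is a dict: "clock": time; "joints": joint angles; "joint_vel": joint speeds; "joint_efforts": joint torques, N m; "position": TCP position; "ee_rot": TCP orientation; "contact_force": force on the tool from outside, world axes, zero at the start; "wrist_torque": the same for the moment, N m; "gripper_width": finger opening in mm; "grasp_force": force on a finger pad.
Only numpy, scipy, OpenCV 4.12 (cv2) and the standard library are available. Lean on these libraries where they do the work, as an engineer would, in place of code of your own. Each camera call takes 0.05 s, during which the arm holds its last target. There are 200 camera calls.

## Working session

There is one attempt and no reset: what is moved stays moved. The work goes in short steps, Python scripts to look and compute and a shell command to move; the robot and the scene stay as the last step left them, time stands still between calls to the robot, and variables do not carry over. Pictures are saved under pics/ and viewed, at most 10 in all, crops included, and the job is handed in when it is done.

```bash
mkdir -p pics; cat > h.py <<'E'
import numpy as np,cv2
from bench import *
from scipy.spatial.transform import Rotation as R
def rot(c):
    a=np.array(c["attitude"],float)
    return a if a.shape==(3,3) else R.from_quat(a).as_matrix()
def cloud(name):
    c=get_calibration(name); im,d=get_image(name)
    K=np.array(c["intrinsics"]); v,u=np.mgrid[:384,:512]
    p=np.stack([(u-K[0,2])/K[0,0]*d,(v-K[1,2])/K[1,1]*d,d],-1)
    w=p@rot(c).T+np.array(c["xyz"]); w[d<=0]=np.nan
    return im,w
def save(n,im): cv2.imwrite("pics/"+n,im[...,::-1])
E
python3 - <<'E'
from h import *
for n in("top","scene"):
    print(n,get_calibration(n))
    im,w=cloud(n); save(n+"0.png",im); np.savez(n+"0.npz",im=im,w=w)
print(read_state())
E
```

```text
top {'intrinsics': array([[436.21784222,   0.        , 251.12538623],
       [  0.        , 436.21784222, 194.08555284],
       [  0.        ,   0.        ,   1.        ]]), 'xyz': array([ 424.49900661,   10.71683666, 1538.75890414]), 'attitude': array([-0.69761809,  0.71590276, -0.01842534,  0.02174256])}
scene {'intrinsics': array([[415.82784212,   0.        , 247.72599974],
       [  0.        , 415.82784212, 189.51700115],
       [  0.        ,   0.        ,   1.        ]]), 'xyz': array([1451.39552464, -154.44933855,  834.73143061]), 'attitude': array([ 0.69362644,  0.5635101 , -0.29128098, -0.34131235])}
{'clock': 0.1, 'joints': array([-1.00342787e+00,  3.85487938e-01,  6.77236220e-03, -4.52189335e-04,
       -1.19397875e+00, -2.58660194e-01]), 'joint_vel': array([ 0.00145954, -0.00120347,  0.00263617,  0.00204742,  0.0002232 ,
       -0.00166917]), 'joint_efforts': array([-9.62870799e-04, -3.93318808e+01,  1.88928705e+01,  4.19798523e+00,
       -2.63591952e-03,  4.33216215e-06]), 'position': array([ 189.79586007, -594.94670818,  230.32727512]), 'ee_rot': array([-1.53659468e-01,  9.88123385e-01,  9.53554247e-04, -1.88420399e-04]), 'contact_force': array([-0.70065223, -0.2910511 , -0.05630436]), 'wrist_torque': array([-0.009177  ,  0.01232348,  0.03448599]), 'grasp_force': 0.0, 'gripper_width': 85.20283880286131}
```

View pics/top0.png

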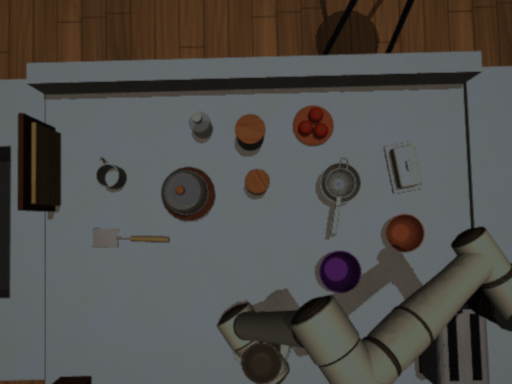

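View pics/scene0.png

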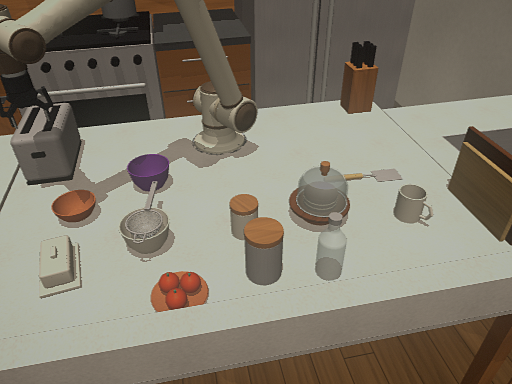

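The top view shows the domed cake at left (187,193) with its knob at (180,190). The sieve lies on the white bowl at (341,183), with its handle running to (332,237). The look-alikes are the purple bowl (340,271) and the terracotta bowl (405,233). I choose the white bowl with the sieve in it and the only dome, and check both in a close crop.

```bash
python3 - <<'E'
from h import *
D=np.load("top0.npz"); im,w=D["im"],D["w"]
a=cv2.resize(im[145:245,140:240],(400,400),interpolation=cv2.INTER_CUBIC);b=cv2.resize(im[145:245,290:390],(400,400),interpolation=cv2.INTER_CUBIC)
save("crop.png",np.hstack([a,b]))
for n,(u,v) in dict(knob=(180,190),domeglass=(195,180),bowl=(341,183),handle=(336,215),hend=(332,237),tall=(250,127),short=(257,181),milk=(200,118),tom=(313,125),mug=(112,177),butter=(404,168),spat=(150,239),red=(405,233),purple=(340,271),counter=(290,230)).items():
    print(n,np.nanmedian(w[v-1:v+2,u-1:u+2].reshape(-1,3),0).round())
def cl(name,W,lo,hi,box):
    m=(W[...,2]>lo)&(W[...,2]<hi)&(W[...,0]>box[0])&(W[...,0]<box[1])&(W[...,1]>box[2])&(W[...,1]<box[3])
    p=W[m]; 
    if len(p): 
        c,r=cv2.minEnclosingCircle(p[:,:2].astype(np.float32)); print(name,len(p),p.mean(0).round(1),"circ",np.round(c),round(r,1))
    return p
S=np.load("scene0.npz")["w"]
for nm,W in(("top",w),("scene",S)):
    k=np.array([430,230])
    cl(nm+" knob",W,168,200,(330,530,150,330))
    cl(nm+" platestand",W,35,58,(330,530,130,340))
    cl(nm+" dome",W,60,155,(330,530,130,340))
    p=cl(nm+" handle",W,78,100,(220,395,-360,-200))
    if len(p):
        l=cv2.fitLine(p[:,:2].astype(np.float32),cv2.DIST_HUBER,0,.01,.01).ravel(); print(l, p[:,0].min(),p[:,0].max())
    cl(nm+" rim",W,70,100,(395,560,-420,-200))
    cl(nm+" tall",W,140,165,(500,700,-60,100)); cl(nm+" short",W,100,125,(380,520,-80,70))
    cl(nm+" milk",W,60,210,(560,720,120,260)); cl(nm+" mug",W,20,100,(400,560,400,560))
    cl(nm+" red",W,20,70,(220,360,-620,-430)); cl(nm+" purple",W,60,100,(80,250,-390,-210))
E
```

```text
knob [520. 237. 188.]
domeglass [554. 196. 141.]
bowl [ 540. -293.   44.]
handle [ 430. -263.   91.]
hend [ 358. -250.   88.]
tall [720.  14. 149.]
short [548.  -4. 112.]
milk [744. 170. 191.]
tom [ 752. -209.    5.]
mug [585. 507.   4.]
butter [ 584. -505.   61.]
spat [364. 373.  19.]
red [ 361. -518.    5.]
purple [ 236. -286.    6.]
counter [ 382. -117.   -3.]
top knob 63 [518.8 237.  186.5] circ [520. 238.] 13.5
top platestand 393 [463.6 206.7  49.8] circ [512. 233.] 90.3
top dome 951 [491.  229.7 135.3] circ [513. 236.] 74.1
top handle 139 [ 319.8 -266.1   84.8] circ [ 298. -274.] 99.5
[   0.85453635    0.51939154  334.98416    -273.21042   ] 220.24405547581608 394.17131214459374
top rim 426 [ 489.1 -284.1   83.9] circ [ 488. -285.] 97.0
top tall 248 [684.6  14.8 149.7] circ [698.  15.] 45.2
top short 55 [514.7  -3.7 109.4] circ [519.  -5.] 28.0
top milk 249 [609.8 212.4 124.2] circ [641. 210.] 93.0
top mug 88 [550.7 488.6  65.1] circ [559. 493.] 32.4
top red 308 [ 326.5 -515.6   39.4] circ [ 356. -502.] 63.7
top purple 185 [ 199.8 -289.2   74. ] circ [ 228. -276.] 67.1
scene knob 52 [521.9 236.7 183.5] circ [522. 239.] 14.3
scene platestand 131 [495.  166.8  50.4] circ [518. 235.] 91.6
scene dome 384 [509.4 216.7 137.4] circ [523. 236.] 70.4
scene handle 103 [ 319.6 -259.5   84. ] circ [ 298. -267.] 97.7
[   0.85678023    0.51568174  337.56464    -267.53726   ] 222.51570534369034 393.62619815681
scene rim 579 [ 493.8 -280.6   81.3] circ [ 487. -278.] 95.4
scene tall 228 [686.7  16.1 150.2] circ [698.  16.] 43.3
scene short 27 [515.6  -1.7 109.9] circ [519.  -1.] 21.9
scene milk 854 [581.1 219.1 107.9] circ [577. 217.] 45.7
scene mug 189 [551.1 507.9  69.5] circ [557. 500.] 29.9
scene red 514 [ 323.9 -507.9   38.8] circ [ 355. -499.] 62.3
scene purple 252 [ 195.8 -278.7   71.5] circ [ 231. -274.] 65.6
```

View pics/crop.png

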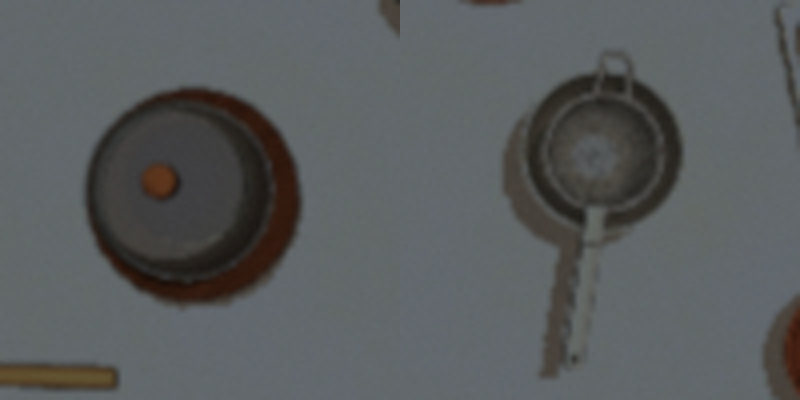

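The crop confirms the clear dome with its wooden knob, and the sieve in the white bowl with its handle pointing towards the robot. The knob is at (520,237,188), and its top should be at 188. A free spot for the dome is about (380,60).

```bash
python3 -m creep '{"translation":[[0,0,4],[1.5,4,7],[4,10,7],[6.2,15.6,7],[8.4,21,7],[10.5,26.5,7],[12.6,32,7],[14.8,37.2,7]],"delta_rot":[[0,0,0],[0,0,-5],[0,0,-10],[0,0,-15],[0,0,-20],[0,0,-25],[0,0,-31],[0,0,-31]],"hand":[8,7,6.5,6.5,6.5,6.5,6.5,6.5]}'
python3 -m creep '{"translation":[[2.2,5.6,0],[4.4,11.2,0],[6.6,16.8,0],[8.8,22.4,0],[11,28,0],[13.2,33.5,0],[15.8,40,0],[18.3,46,0]],"delta_rot":[[0,0,0],[0,0,0],[0,0,0],[0,0,0],[0,0,0],[0,0,0],[0,0,0],[0,0,0]],"hand":[6.5,6.5,6.5,6.5,6.5,6.5,6.5,6.5]}'
python3 -m creep '{"translation":[[0,0,0],[0,0,0]],"delta_rot":[[0,0,0],[0,0,0]],"hand":[6.5,6.5]}'
python3 - <<'E'
from h import *
s=read_state();print(s["position"],s["ee_rot"],s["joints"],s["gripper_width"])
im,w=cloud("wrist"); save("w1.png",im); np.savez("w1.npz",im=im,w=w)
m=(w[...,2]>172)&(w[...,2]<198)&(np.hypot(w[...,0]-520,w[...,1]-237)<40)
p=w[m]; print(len(p)); 
if len(p): print(p.mean(0), cv2.minEnclosingCircle(p[:,:2].astype(np.float32)))
m=(w[...,2]>44)&(w[...,2]<56)&(np.hypot(w[...,0]-516,w[...,1]-234)<110)
p=w[m]; print(len(p)); 
if len(p): print(p.mean(0), cv2.minEnclosingCircle(p[:,:2].astype(np.float32)))
E
```

```text
clock: 1.1
position: [337.9, -221.5, 301.2]
ee_rot: [0.116, 0.993, 0.0, 0.0]
contact_force: [1.6, 0.1, -0.4]
gripper_width: 64.9
grasp_force: 0.0
clock: 2.1
position: [517.3, 229.3, 301.0]
ee_rot: [0.116, 0.993, -0.0, -0.0]
contact_force: [1.3, -1.0, 0.2]
gripper_width: 65.1
grasp_force: 0.0
clock: 2.35
position: [516.7, 227.2, 300.5]
ee_rot: [0.116, 0.993, -0.001, -0.001]
contact_force: [-0.2, -0.8, 0.2]
gripper_width: 64.9
grasp_force: 0.0
[516.74008851 227.23415391 300.49804805] [ 1.15708728e-01  9.93282687e-01 -6.78486665e-04 -7.29967318e-04] [ 7.01227382e-01  2.41415636e-01 -2.46301674e-02 -1.40980143e-04
 -1.30673906e+00 -2.50392387e+00] 64.88695426271101
824
[518.27625162 241.7009688  186.02671848] ((519.846435546875, 241.5218048095703), 13.830755233764648)
2785
[461.44529642 222.27429628  49.57865741] ((515.84033203125, 236.19117736816406), 91.66668701171875)
```

The wrist view puts the knob at (520,241), within calibration error of the top view, so I take (520,240). The stand centre agrees at about (516,236). Now I grip at TCP z of about 158.

```bash
python3 -m creep '{"translation":[[0.3,1.3,-2],[0.3,1.3,-6],[0.3,1.3,-9.5],[0.3,1.3,-12],[0.3,1.3,-13.5],[0.3,1.3,-14.2],[0.3,1.3,-14.2],[0.3,1.3,-14.2]],"delta_rot":[[0,0,0],[0,0,0],[0,0,0],[0,0,0],[0,0,0],[0,0,0],[0,0,0],[0,0,0]],"hand":[6.5,6.5,6.5,6.5,6.5,6.5,6.5,6.5]}'
python3 -m creep '{"translation":[[0,0,0],[0,0,0],[0,0,0],[0,0,0],[0,0,0],[0,0,0],[0,0,0],[0,0,0]],"delta_rot":[[0,0,0],[0,0,0],[0,0,0],[0,0,0],[0,0,0],[0,0,0],[0,0,0],[0,0,0]],"hand":[5,4,3.5,3.0,2.6,2.2,2.0,2.0]}'
```

```text
clock: 3.4
position: [520.7, 240.6, 160.4]
ee_rot: [0.116, 0.993, 0.001, 0.001]
contact_force: [-0.3, 0.5, 0.2]
gripper_width: 65.0
grasp_force: 0.0
clock: 4.4
position: [520.3, 240.6, 159.6]
ee_rot: [0.116, 0.993, 0.0, 0.0]
contact_force: [-1.0, 2.0, 3.0]
gripper_width: 26.5
grasp_force: 58.8
```

```bash
python3 -m creep '{"translation":[[0,0,0.3],[0,0,1],[0,0,2],[0,0,3.5],[0,0,5],[0,0,7],[0,0,8.5],[0,0,9]],"delta_rot":[[0,0,0],[0,0,0],[0,0,0],[0,0,0],[0,0,0],[0,0,0],[0,0,0],[0,0,0]],"hand":[2,2,2,2,2,2,2,2]}'
python3 - <<'E'
from h import *
im,w=cloud("scene"); save("s2.png",im[100:300,150:450])
print(read_state()["contact_force"])
E
```

```text
clock: 5.4
position: [520.5, 240.7, 250.9]
ee_rot: [0.116, 0.993, 0.001, 0.001]
contact_force: [-0.1, 0.5, -5.0]
gripper_width: 26.5
grasp_force: 59.3
[-0.40030306 -0.07409496 -3.52577124]
```

View pics/s2.png

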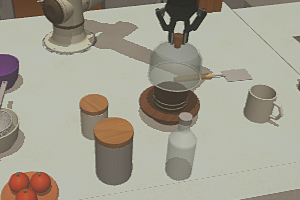

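The dome hangs upright with its rim at about z 140, clear of the cake. I carry it to (380,60).

```bash
python3 -m creep '{"translation":[[-0.8,-1,0],[-2.8,-3.6,0],[-5.6,-7.2,0],[-8.4,-10.8,0],[-11.2,-14.4,0],[-13,-16.8,0],[-14,-18,0],[-14,-18,0]],"delta_rot":[[0,0,0],[0,0,0],[0,0,0],[0,0,0],[0,0,0],[0,0,0],[0,0,0],[0,0,0]],"hand":[2,2,2,2,2,2,2,2]}'
python3 -m creep '{"translation":[[0,0,-1],[0,0,-4],[0,0,-7],[0,0,-10],[0,0,-12],[0,0,-13],[0,0,-13.5],[0,0,-13.5]],"delta_rot":[[0,0,0],[0,0,0],[0,0,0],[0,0,0],[0,0,0],[0,0,0],[0,0,0],[0,0,0]],"hand":[2,2,2,2,2,2,2,2]}'
python3 -m creep '{"translation":[[0,0,-0.2],[0,0,-0.4],[0,0,-0.5],[0,0,-0.6],[0,0,-0.6],[0,0,-0.6]],"delta_rot":[[0,0,0],[0,0,0],[0,0,0],[0,0,0],[0,0,0],[0,0,0]],"hand":[2,2,2,2,2,2]}'
```

```text
clock: 6.45
position: [379.5, 59.8, 249.3]
ee_rot: [0.116, 0.993, 0.0, 0.0]
contact_force: [0.2, 1.0, -4.8]
gripper_width: 26.4
grasp_force: 59.6
clock: 7.45
position: [380.5, 60.6, 114.4]
ee_rot: [0.116, 0.993, 0.0, 0.0]
contact_force: [0.1, -0.4, -4.1]
gripper_width: 26.0
grasp_force: 59.5
clock: 8.2
position: [380.6, 60.5, 109.4]
ee_rot: [0.116, 0.993, 0.0, 0.001]
contact_force: [-1.8, -0.4, 5.4]
gripper_width: 26.3
grasp_force: 60.8
```

Contact with the counter shows as a z force that has flipped sign, so I open the gripper and rise.

```bash
python3 -m creep '{"translation":[[0,0,0],[0,0,0],[0,0,0],[0,0,0],[0,0,0]],"delta_rot":[[0,0,0],[0,0,0],[0,0,0],[0,0,0],[0,0,0]],"hand":[3,4,5.5,6.5,6.5]}'
python3 -m creep '{"translation":[[0,0,1],[0,0,3],[0,0,6],[0,0,10],[0,0,14],[0,0,18],[0,0,20],[0,0,20]],"delta_rot":[[0,0,0],[0,0,0],[0,0,0],[0,0,0],[0,0,0],[0,0,0],[0,0,0],[0,0,0]],"hand":[6.5,6.5,6.5,6.5,6.5,6.5,6.5,6.5]}'
python3 - <<'E'
from h import *
for n in("scene","top"):
    im,w=cloud(n)
    if n=="scene": save("s3.png",im)
    np.savez(n+"3.npz",im=im,w=w)
    m=(w[...,2]>78)&(w[...,2]<104)&(np.hypot(w[...,0]-516,w[...,1]-235)<75)
    p=w[m]; print(n,"cake",len(p),p.mean(0) if len(p) else 0, cv2.minEnclosingCircle(p[:,:2].astype(np.float32)))
    m=(w[...,2]>42)&(w[...,2]<56)&(np.hypot(w[...,0]-516,w[...,1]-235)<110)
    p=w[m]; print("stand",len(p), cv2.minEnclosingCircle(p[:,:2].astype(np.float32)))
    m=(w[...,2]>115)&(w[...,2]<145)&(np.hypot(w[...,0]-380,w[...,1]-60)<60)
    p=w[m]; print("knob",len(p),p.mean(0) if len(p) else 0)
    # sieve handle: near z 80-100, between x 340..455
    m=(w[...,2]>72)&(w[...,2]<100)&(w[...,0]>345)&(w[...,0]<455)&(w[...,1]<-225)&(w[...,1]>-310)
    p=w[m].astype(np.float32); l=cv2.fitLine(p[:,:2].copy(),cv2.DIST_HUBER,0,.01,.01).ravel(); print("handle",len(p),p.mean(0),l,p[:,0].min(),p[:,0].max())
    m=(w[...,2]>70)&(w[...,2]<95)&(np.hypot(w[...,0]-540,w[...,1]+290)<100)&(w[...,0]>470)
    p=w[m].astype(np.float32); print("rim",len(p),cv2.minEnclosingCircle(p[:,:2].copy()))
E
```

```text
clock: 8.82
position: [380.1, 60.3, 108.3]
ee_rot: [0.116, 0.993, -0.0, -0.0]
contact_force: [-0.2, 0.2, 0.5]
gripper_width: 65.1
grasp_force: 0.0
clock: 9.82
position: [380.7, 60.6, 310.3]
ee_rot: [0.116, 0.993, 0.001, 0.002]
contact_force: [-0.6, -0.2, -0.6]
gripper_width: 64.9
grasp_force: 0.0
scene cake 681 [535.97464844 230.168223    93.16781103] ((527.1987915039062, 231.22097778320312), 52.554969787597656)
stand 952 ((517.5068359375, 232.44757080078125), 94.44036102294922)
knob 82 [388.05681215  59.69393799 130.57847545]
handle 116 [ 407.9225   -255.89102    89.573654] [ 9.8557580e-01 -1.6923448e-01  4.0781006e+02 -2.5547641e+02] 361.67166 454.8319
rim 775 ((547.879150390625, -282.2474365234375), 79.43255615234375)
top cake 716 [523.62225478 230.63158246  94.36903995] ((524.20751953125, 231.36581420898438), 50.23167037963867)
stand 1440 ((517.1240234375, 232.69522094726562), 91.922607421875)
knob 0 0
handle 155 [ 405.55975 -258.55856   90.0233 ] [ 9.8084819e-01 -1.9477367e-01  4.0579953e+02 -2.5880719e+02] 357.62518 453.56934
rim 512 ((544.6998291015625, -282.073974609375), 76.78716278076172)
```

View pics/s3.png

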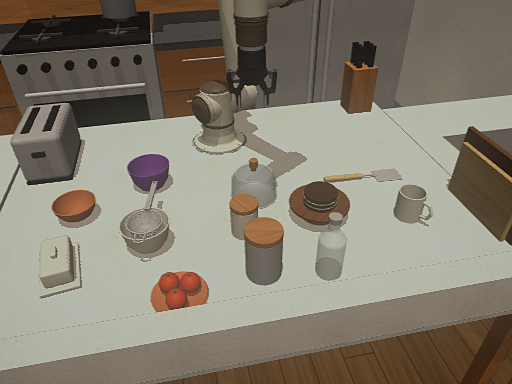

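The dome stands upright at (254,185) and the bare cake at (320,195), with everything else in place. The sieve axis should be near (538,-282) with its grip point near (430,-262). I move above it and refine with the wrist camera.

```bash
python3 -m creep '{"translation":[[0.5,-2,0],[1.5,-7,0],[2.5,-13,0],[3.5,-19,0],[4.5,-25,-2],[4.9,-30,-5],[4.9,-32.3,-8],[4.9,-32.3,-9]],"delta_rot":[[0,0,0],[0,0,3],[0,0,3],[0,0,3],[0,0,3],[0,0,3],[0,0,3],[0,0,3]],"hand":[5,5,5,5,5,5,5,5]}'
python3 -m creep '{"translation":[[0,0,0],[0,0,0]],"delta_rot":[[0,0,0],[0,0,0]],"hand":[5,5]}'
python3 - <<'E'
from h import *
im,w=cloud("wrist"); save("w4.png",im); np.savez("w4.npz",im=im,w=w)
m=(w[...,2]>78)&(w[...,2]<100)&(w[...,0]>345)&(w[...,0]<450)&(w[...,1]<-225)&(w[...,1]>-310)
p=w[m].astype(np.float32); l=cv2.fitLine(p[:,:2].copy(),cv2.DIST_HUBER,0,.01,.01).ravel(); print("handle",len(p),p.mean(0),l,p[:,0].min(),p[:,0].max())
E
```

```text
clock: 10.92
position: [427.0, -263.4, 214.7]
ee_rot: [0.091, 0.996, 0.001, -0.004]
contact_force: [-0.0, -0.1, 0.2]
gripper_width: 50.0
grasp_force: 0.0
clock: 11.18
position: [429.8, -262.0, 219.5]
ee_rot: [0.089, 0.996, -0.0, 0.001]
contact_force: [0.3, 0.6, 0.6]
gripper_width: 50.2
grasp_force: 0.0
handle 1867 [ 401.85522  -255.51074    89.813416] [ 9.8182166e-01 -1.8980578e-01  4.0181915e+02 -2.5549223e+02] 357.1111 449.98877
```

View pics/w4.png

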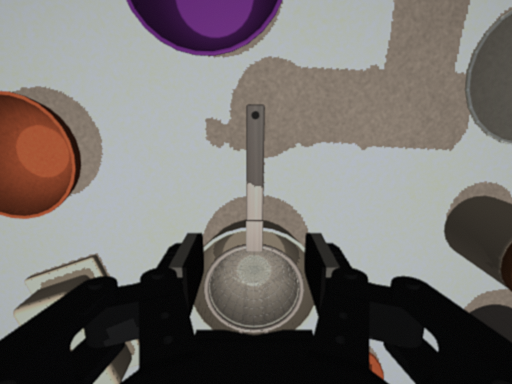

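The wrist view shows the handle at (255,105–250), centred between the fingers, and its line passes (429,-261). I descend 153 mm and close.

```bash
python3 -m creep '{"translation":[[-0.1,0.1,-3],[-0.1,0.1,-7],[-0.1,0.1,-10.5],[-0.1,0.1,-13],[-0.1,0.1,-14.5],[-0.1,0.1,-15.3],[-0.1,0.1,-15.3],[-0.1,0.1,-15.3]],"delta_rot":[[0,0,0],[0,0,0],[0,0,0],[0,0,0],[0,0,0],[0,0,0],[0,0,0],[0,0,0]],"hand":[5,5,5,5,5,5,5,5]}'
python3 -m creep '{"translation":[[0,0,0],[0,0,0],[0,0,0],[0,0,0],[0,0,0],[0,0,0],[0,0,0],[0,0,0]],"delta_rot":[[0,0,0],[0,0,0],[0,0,0],[0,0,0],[0,0,0],[0,0,0],[0,0,0],[0,0,0]],"hand":[4,3,2,1.5,1.2,1,0.8,0.8]}'
```

```text
clock: 12.22
position: [428.9, -261.7, 66.3]
ee_rot: [0.09, 0.996, -0.0, 0.001]
contact_force: [-0.3, 1.0, -0.0]
gripper_width: 50.1
grasp_force: 0.0
clock: 13.22
position: [428.2, -261.7, 65.4]
ee_rot: [0.09, 0.996, -0.0, 0.0]
contact_force: [-0.4, -0.6, 1.9]
gripper_width: 15.4
grasp_force: 58.5
```

```bash
python3 -m creep '{"translation":[[0,0,0.3],[0,0,1.5],[0,0,4],[0,0,7],[0,0,10],[0,0,14],[0,0,18],[0,0,19]],"delta_rot":[[0,0,0],[0,0,0],[0,0,0],[0,0,0],[0,0,0],[0,0,0],[0,0,0],[0,0,0]],"hand":[0.8,0.8,0.8,0.8,0.8,0.8,0.8,0.8]}'
python3 -m creep '{"translation":[[0,0,0],[0,0,0]],"delta_rot":[[0,0,0],[0,0,0]],"hand":[0.8,0.8]}'
cat >> h.py <<'E'
def sieve(w,g,d,z0):
    "plane through sieve points (handle strip and rim), near basket; g grip xy, d unit dir to basket, z0 handle top guess"
    q=w.reshape(-1,3); q=q[np.isfinite(q[:,0])]
    s=(q[:,:2]-g)@d; t=(q[:,:2]-g)@np.array([-d[1],d[0]])
    def strip(a,b,h,zr=25):
        m=(s>a)&(s<b)&(abs(t)<h)&(abs(q[:,2]-z0)<zr); return s[m],t[m],q[m]
    return s,t,q,strip
E
python3 - <<'E'
from h import *
s=read_state();P=s["position"];print(P,s["contact_force"])
d=np.array([.982,-.19]);d/=np.linalg.norm(d)
for n in("wrist","top","scene"):
    im,w=cloud(n); 
    if n=="scene": save("s5.png",im[60:300,50:350])
    S,T,q,strip=sieve(w,P[:2],d,P[2]+24)
    a,b,r=strip(-75,70,30)
    if len(r)>20: 
        c=np.polyfit(a,r[:,2],1); k=np.polyfit(a,b,1); print(n,"handle",len(r),"end",np.percentile(a,1),"slope",c,"lat",k)
    a,b,r=strip(55,165,60,12)
    if len(r): print(n,"rim",len(r),r[:,2].mean()-P[2],cv2.minEnclosingCircle(np.c_[a,b].astype(np.float32)))
E
```

```text
clock: 14.22
position: [429.1, -261.9, 258.6]
ee_rot: [0.09, 0.996, -0.001, 0.003]
contact_force: [0.2, -0.2, -1.6]
gripper_width: 15.1
grasp_force: 58.5
clock: 14.48
position: [427.1, -261.2, 253.6]
ee_rot: [0.09, 0.996, 0.001, -0.002]
contact_force: [-0.6, -0.7, -2.1]
gripper_width: 14.7
grasp_force: 58.5
[ 427.12749102 -261.20184241  253.57796441] [-0.58393255 -0.7424581  -2.06265621]
wrist handle 12910 end -70.09879097538708 slope [4.83081862e-02 2.82004061e+02] lat [0.00780915 0.47841352]
top handle 82 end -71.26284345278886 slope [-9.75122136e-02  2.73018821e+02] lat [-0.10532523 -7.3638255 ]
top rim 184 17.145737607838186 ((113.72501373291016, -0.6960715055465698), 53.21955490112305)
scene handle 363 end -26.60072620266179 slope [-2.05211242e-01  2.83286565e+02] lat [-0.00945051  1.66761629]
scene rim 271 17.317783117455832 ((110.88191223144531, 3.4513890743255615), 55.89107894897461)
```

View pics/s5.png

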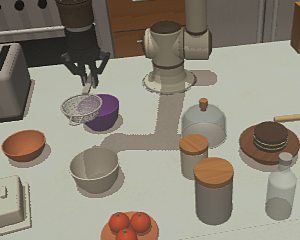

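The sieve is held and clear of the bowl. I now measure its droop before carrying it.

```bash
cat >> h.py <<'E'
def tilt(d,near=True):
    P=read_state()["position"]
    for n in("wrist","top","scene"):
        im,w=cloud(n); S,T,q,strip=sieve(w,P[:2],d,P[2]+24)
        a,b,r=strip(-76,-25,9,15)
        if len(r)>20:
            l=cv2.fitLine(np.c_[a,r[:,2]].astype(np.float32),cv2.DIST_HUBER,0,.01,.01).ravel()
            k=cv2.fitLine(np.c_[a,b].astype(np.float32),cv2.DIST_HUBER,0,.01,.01).ravel()
            print(n,"handle",len(r),"slope",l[1]/l[0],"z@0",l[3]-l[1]/l[0]*l[2]-P[2],"lat slope",k[1]/k[0],"@0",k[3]-k[1]/k[0]*k[2],"end",a.min())
        # highest points per 10 mm bins = rim line
        a,b,r=strip(20,200,60,35)
        for lo in range(40,200,16):
            m=(a>lo)&(a<lo+16)
            if m.sum()>2: print("   ",lo+8,m.sum(),"zmax",round(float(np.percentile(r[m,2],97)-P[2]),1),"t",b[m].min().round(),b[m].max().round())
E
python3 - <<'E'
from h import *
d=np.array([.982,-.19]);tilt(d/np.linalg.norm(d))
E
```

```text
wrist handle 4847 slope -0.009563198 z@0 24.244037120628406 lat slope 0.013410333 @0 0.8596984 end -71.32150157952324
top handle 72 slope 0.034862075 z@0 27.25950953273778 lat slope 0.061009027 @0 2.1627765 end -71.70620360007466
    64 12 zmax 20.3 t -32.0 27.0
    80 93 zmax 21.9 t -44.0 41.0
    96 70 zmax 21.0 t -51.0 49.0
    112 64 zmax 22.8 t -53.0 51.0
    128 76 zmax 20.1 t -51.0 47.0
    144 129 zmax 18.4 t -46.0 42.0
    160 72 zmax 21.9 t -29.0 28.0
    176 20 zmax 21.5 t -14.0 14.0
    192 19 zmax 21.7 t -12.0 13.0
    48 26 zmax 26.8 t -7.0 10.0
    64 147 zmax 24.6 t -28.0 29.0
    80 233 zmax 19.0 t -40.0 42.0
    96 99 zmax 19.4 t -47.0 50.0
    112 52 zmax 20.2 t -49.0 52.0
    128 48 zmax 20.5 t -46.0 52.0
    144 94 zmax 19.4 t -41.0 44.0
    160 116 zmax 19.3 t -27.0 31.0
    176 20 zmax 19.9 t -12.0 18.0
    192 33 zmax 19.5 t -11.0 17.0
```

```bash
python3 - <<'E'
from h import *
for n in("top","scene"):
    w=np.load(n+"3.npz")["w"]
    for lo,hi in((90,102),(55,88)):
        m=(w[...,2]>lo)&(w[...,2]<hi)&(np.hypot(w[...,0]-520,w[...,1]-233)<70); p=w[m]
        print(n,lo,len(p),np.median(p,0).round(1),np.percentile(p,[1,99],axis=0).round(1).tolist(),np.round(cv2.minEnclosingCircle(p[:,:2].astype(np.float32))[0],1))
    m=(w[...,2]>42)&(w[...,2]<58)&(np.hypot(w[...,0]-517,w[...,1]-233)<110); p=w[m]
    print("stand",np.percentile(p,[.3,99.7],axis=0).round(1).tolist())
E
```

```text
top 90 654 [523.7 231.5  94.9] [[478.9, 185.5, 90.1], [569.4, 278.2, 101.0]] [523.9 231.8]
top 55 91 [503.2 199.8  64.3] [[459.5, 169.7, 55.1], [583.9, 295.9, 87.6]] [519.6 231.6]
stand [[426.4, 143.5, 42.6], [604.8, 321.8, 57.8]]
scene 90 567 [531.5 231.9  95.3] [[481.0, 186.7, 90.8], [575.0, 279.3, 98.3]] [527.2 231.2]
scene 55 303 [567.4 215.3  71.8] [[516.4, 184.1, 55.3], [577.8, 275.5, 87.3]] [531.2 232. ]
stand [[437.2, 144.5, 42.4], [609.4, 323.6, 57.7]]
```

The sieve is nearly level, with its axis 111 mm from the grip as expected. The cake centre is about (523,232), so the TCP target is about (413.5,253). I carry it over at a sieve height of about 226 mm.

```bash
python3 -m creep '{"translation":[[0,1,0],[0,3,0],[0,6.5,0],[-0.4,10.5,0],[-0.5,15,0],[-0.6,19.5,0],[-0.7,24,0],[-0.8,28,0]],"delta_rot":[[0,0,0],[0,0,0],[0,0,0],[0,0,0],[0,0,0],[0,0,0],[0,0,0],[0,0,0]],"hand":[0.8,0.8,0.8,0.8,0.8,0.8,0.8,0.8]}'
python3 -m creep '{"translation":[[0,4.5,0],[-0.1,9,0],[-0.2,13.5,0],[-0.4,17.5,0],[-0.5,20.5,0],[-0.6,22.5,0],[-0.6,23.5,0],[-0.6,23.5,0]],"delta_rot":[[0,0,0],[0,0,0],[0,0,0],[0,0,0],[0,0,0],[0,0,0],[0,0,0],[0,0,0]],"hand":[0.8,0.8,0.8,0.8,0.8,0.8,0.8,0.8]}'
python3 -m creep '{"translation":[[0,0,-1],[0,0,-3],[0,0,-5],[0,0,-6.5],[0,0,-7],[0,0,-7],[0,0,-7],[0,0,-7]],"delta_rot":[[0,0,0],[0,0,0],[0,0,0],[0,0,0],[0,0,0],[0,0,0],[0,0,0],[0,0,0]],"hand":[0.8,0.8,0.8,0.8,0.8,0.8,0.8,0.8]}'
python3 - <<'E'
from h import *
d=np.array([.982,-.19]);tilt(d/np.linalg.norm(d)); print(read_state()["joints"])
E
```

```text
clock: 15.78
position: [419.6, 20.3, 255.6]
ee_rot: [0.089, 0.996, 0.0, 0.0]
contact_force: [0.6, -0.9, -2.0]
gripper_width: 14.4
grasp_force: 58.6
clock: 16.77
position: [414.0, 253.4, 255.2]
ee_rot: [0.09, 0.996, -0.0, -0.0]
contact_force: [1.4, -0.6, -1.4]
gripper_width: 14.7
grasp_force: 58.6
clock: 17.77
position: [414.4, 253.5, 185.9]
ee_rot: [0.09, 0.996, 0.001, 0.0]
contact_force: [0.1, 0.2, -1.1]
gripper_width: 15.5
grasp_force: 58.6
wrist handle 4860 slope -0.00746188 z@0 24.183669875634394 lat slope 0.010310751 @0 0.3464102 end -71.41867309398197
top handle 42 slope 0.029403677 z@0 26.573440383446894 lat slope -0.19119789 @0 -13.214808 end -70.1676761594813
    48 30 zmax 29.3 t -11.0 5.0
    64 67 zmax 26.7 t -33.0 29.0
    80 84 zmax 21.6 t -44.0 41.0
    96 59 zmax 22.3 t -50.0 46.0
    112 59 zmax 21.3 t -53.0 49.0
    128 66 zmax 20.6 t -50.0 47.0
    144 101 zmax 20.9 t -44.0 41.0
    160 59 zmax 22.5 t -31.0 25.0
    176 19 zmax 20.7 t -17.0 14.0
    192 19 zmax 22.6 t -13.0 12.0
    48 15 zmax 26.2 t -8.0 7.0
    64 132 zmax 25.1 t -25.0 32.0
    80 176 zmax 19.6 t -41.0 44.0
    96 77 zmax 20.0 t -46.0 47.0
    112 38 zmax 19.7 t -50.0 50.0
    128 22 zmax 19.6 t -49.0 49.0
    144 78 zmax 19.1 t -45.0 43.0
    160 88 zmax 19.7 t -36.0 32.0
    176 13 zmax 20.3 t -14.0 15.0
    192 25 zmax 20.4 t -12.0 15.0
[ 8.84510972e-01  1.89078128e-01 -3.93653672e-01 -9.59530996e-07
 -9.87365667e-01 -2.63511717e+00]
```

The sieve is level, and in the same camera its axis (523,231) matches the cake (524,232). I lower it 43 mm to a gap of about 20 mm.

```bash
python3 -m creep '{"translation":[[0,0,-0.7],[0,0,-1.6],[0,0,-2.5],[0,0,-3.4],[0,0,-4],[0,0,-4.3],[0,0,-4.3],[0,0,-4.3]],"delta_rot":[[0,0,0],[0,0,0],[0,0,0],[0,0,0],[0,0,0],[0,0,0],[0,0,0],[0,0,0]],"hand":[0.8,0.8,0.8,0.8,0.8,0.8,0.8,0.8]}'
python3 - <<'E'
from h import *
d=np.array([.982,-.19]);d/=np.linalg.norm(d)
P=read_state()["position"]
im,w=cloud("top");save("t9.png",cv2.resize(im[140:240,140:300],(640,400)))
z=w[...,2]
for lo,hi,nm in((150,185,"sieve"),):
    m=(z>lo)&(z<hi)&(np.hypot(w[...,0]-523,w[...,1]-231)<58);p=w[m];print(nm,len(p),cv2.minEnclosingCircle(p[:,:2].astype(np.float32)),np.median(p[:,2]))
im,w=cloud("scene");save("s9.png",cv2.resize(im[130:250,210:370],(640,480)))
E
```

```text
clock: 18.92
position: [414.3, 253.5, 142.6]
ee_rot: [0.09, 0.996, 0.0, 0.0]
contact_force: [0.7, 0.1, -1.7]
gripper_width: 15.0
grasp_force: 58.6
sieve 244 ((521.9780883789062, 229.21385192871094), 57.05795669555664) 159.4445981519981
```

View pics/s9.png

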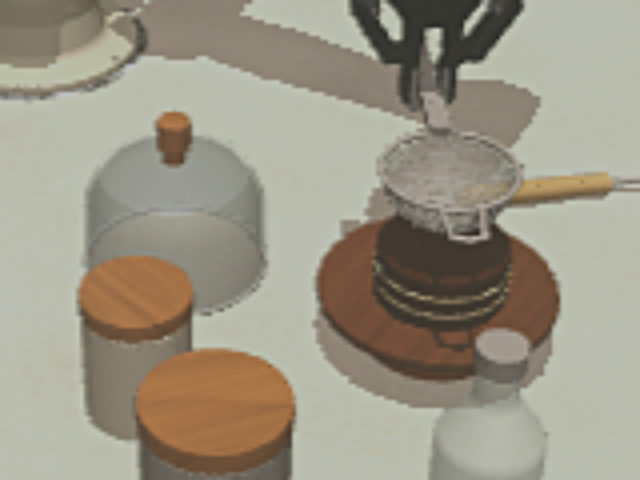

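View pics/t9.png

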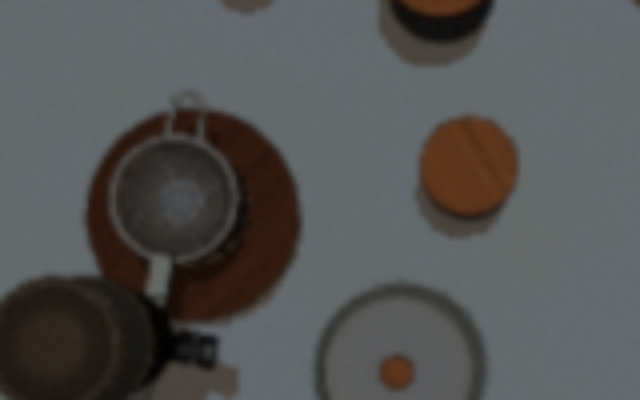

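The dome stands at (175,210) on the counter, and the level sieve hangs centred over the cake at (450,180) with a clear gap. Both views agree to within about 4 mm, so I hand in.

```bash
python3 -c "
from bench import *
print(job_done())"
```

```text
the job is handed in; nothing more can be done
None
```

The job is handed in, though the hand-in returned no verdict: the dome stands upright on bare counter, and the sieve is held level over the cake, centred to within about 4 mm and about 2 cm above the top by my measurements.

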